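# Set the length stop, lock it, and clamp a tube against it in the weld fixture

### The arm

A 7-joint arm with a two-finger parallel gripper is mounted at the origin on the work surface. World frame = base frame: x ahead of the robot, y to its left, z up, the work surface at z = 0. Lengths are in m, angles in rad, forces in N, time in s.
With the tool pointing down it reaches from about 0.4 to 0.875 m from the base axis. Payload 6.5 kg.
Tool frame: the origin (TCP) lies at the very end of the fingers, on their centre line; the grasp point (between the pads) lies 19 mm behind it; z points along the fingers, x is the direction in which the jaws open and shut, and the axes are right-handed (so a half turn about z gives the same grasp; the last joint's range is limited). The gripper opens to 85 mm and grips with 20 to 120 N. Pads are 22 mm wide; open, the fingers measure 114 mm over their backs; the gripper's body (76 mm by 85 mm) begins 54 mm behind the grasp point. The pads swing forward as they close: fully open they stand 13 mm farther back than shut.
Start: joints at [-1.41, 0.536, -0.004, 1.538, 0.003, 1.067, -0.071], TCP at [0.146, 0.633, 0.231] pointing down, gripper open.
Joint ranges: [-2.7, 2.7], [-0.37, 2.16], [-1.27, 1.26], [0.24, 2.4], [-1.31, 4.45], [0.19, 1.91], [-2.76, 2.76]. Speed limits (rad/s): [2.39, 2.39, 3.14, 3.14, 3.14, 3.14, 3.14].

### API

Orientations are given as a unit quaternion [x, y, z, w].
In Python, from workcell import r, eyes, hand_in gives the robot as it stands. The module is installed in compiled form; this text tells all that it offers.
- The arm moves only by the tool drive_tool, never from a script. Its argument "increments" is text: rows parted by semicolons, each of 7 numbers parted by spaces: the finger opening in cm, from 0 to 8.54, then the shift along the tool's x, y, z in cm, then the turn, a rotation vector about the tool's x, y, z in degrees. A call has 1 to 12 rows; each row is the pose to reach, as a shift and turn from the pose measured when the call began, along the tool's axes at that moment; what a row does not reach only later rows make up. A row lasts 1/10 s, in which the tool goes at most 50 mm and 8.59 degrees, less where a joint would pass 70% of its speed; a pose out of reach is approached as far as the arm can. A call with a gripper value outside its range is refused whole. The fingers move at their own pace and stop on an object; "force" is the grip in N (left out, the last holds). Time passes only in rows, so rows that repeat a pose let the fingers close. It gives the time, the measured TCP pose, the force and the opening at its end, in the units of the state.
- r.get_state(): the state, without advancing time (a new reading comes with each control period).
- eyes.read_camera(name): name is "side" or "top" or "wrist"; returns a dict with "image" (480x640x3 uint8, red, green, blue), "depth" (480x640 float32, m along the optical axis (not along the pixel's ray), 0 where there is no reading), "camera_matrix" (3x3 intrinsics, pixels), "rvec" (rotation vector, rad) and "tvec" (3), from world to camera coordinates, as OpenCV has them; the wrist camera has in their place "T_tool_cam" (4x4, takes a point from camera to tool coordinates, whose origin is the TCP and whose axes are the tool frame's). Camera axes: x right, y down, z forward; pixel columns grow to the right and rows downward; lengths in m; the calibration is good to about 2 mm. A picture is of the moment at which its call begins: read the wrist's pose just before it.
- hand_in(): hands the job in, once; it reports no verdict.
The state is a dict: "t": time; "q": joint angles; "qd": joint speeds; "joint_torque": joint torques, N m; "eef_pos": TCP position; "eef_rot": TCP orientation; "wrist_force": force on the tool from outside, world axes, zero at the start; "wrist_torque": the same for the moment, N m; "width": opening from 0.0 (shut) to 1.0 (fully open).
Only numpy, scipy, OpenCV 4.12 (cv2) and the standard library are available. Lean on these libraries where they do the work, as an engineer would, in place of code of your own. Each camera call takes 0.05 s, during which the arm holds its last target. There are 200 camera calls.

### The job

Reset this weld fixture for the next job: loosen the clamping lever of the orange length stop, slide the stop along its bar until its red pointer stands on the yellow paint stripe, and turn the lever fully back to lock it there. Then slide the square steel tube along its channel until its end butts against the stop, and close the red-handled toggle clamp fully so that it holds the tube down. The stop must still be locked on the yellow stripe at the end; leave the other things on the table where they are.

Things in the scene. Friction and masses are not known exactly. Their poses are not given: they have to be found in the camera images.
- fixture: Bolted-down weld fixture: dark steel base plate 260 (x) x 540 (y) x 12 mm. Origin under the middle of the plate, at table height; z up, y along the bar. Distances below called 'fixture x, y, height' are in this frame. A black rule with white ticks lies on the plate at x -122 to -86 mm, y 20 to 215 mm.
- bar_mid (a point): Middle of the steel bar: 20 mm thick, along fixture y at x -50, axis height 55 mm, between two blue pillars 40 (x) x 20 (y) mm and 71 mm high, at y 0 and y 235 mm.
- channel (a point): On the floor of the tube channel (height 12 mm), on its centre line, which is fixture x 0; the channel runs along y between two blue strips 24 mm high, inner faces 43 mm apart, from y -265 mm (the bar-side strip ends at y 20, the other at y 200).
- stop (a joint): Position of the orange length stop on the bar: fixture y (m) of its centre, 0.04 to 0.19. A block 50 mm long (y) round the bar: x -75 to -25, heights 30 to 100 mm (above height 58 out to x -12). Its two flat faces across the bar rise 35 mm above the bar's top and can be pushed. Loose, it slides stiffly (4 N) and stays where left; locked, it holds about 20 N. It cannot tilt or turn.
- pointer (a point): Tip of the stop's red pointer, over the rule at fixture x -103, height 16; it is level with the middle of the stop along the bar.
- stop_face (a point): On the stop's steel tongue, which reaches across the channel to fixture x 16 mm, heights 30 to 52, 12 mm thick (centred on the block): middle of its face that looks to the tube (-y), at x 0, height 45 mm, 6 mm to -y of the stop's centre.
- lever (a joint): Angle of the black eccentric clamping lever on top of the stop, rad: 0 = tight, 1.3 = fully open. Opens clockwise seen from above; stays where left (2 to 5 N at its end). The stop is free from about 1.0; 1.1 or more counts as loose, 0.12 or less as locked. At 0 it points along fixture +x turned 0.5 rad to +y, at 1.3 turned 0.8 rad to -y: always out over the channel.
- lever_axis (a point): On the lever's upright axis, at fixture x -25, height 115 mm, midway along the stop. Hub 26 mm across, heights 100 to 114; the arm is a 14 mm round bar rising from centre height 111 at the hub to 123 mm at its end.
- lever_tip (a point): Centre of the 20 mm ball at the lever's end, 60 mm out from its axis, 123 mm high.
- yellow_mark: Yellow paint stripe across the rule, 35 mm long (x) and 8 mm wide along the bar; the origin is its centre. The pointer belongs on this one.
- white_mark: White paint stripe of the same size for another job; not wanted now.
- tube_center (a point): Centre of the loose bare-metal square tube, 40 x 40 mm and 180 mm long (along fixture y), 0.4 to 0.7 kg, lying in the channel (centre at height 32, top at 52 mm). It slides with 2 to 5 N.
- tube_front (a point): Middle of the tube's end that looks to the stop (fixture +y end).
- tube_rear (a point): Middle of the tube's other end (fixture -y end), the one to push.
- clamp_handle (a joint): Opening state of the toggle clamp, measured where its red handle is pinned to the clamp arm (so not the handle's tilt), rad: 0 = open, 2.76 = fully closed, at its stop; from 2.70 it is past dead centre and stays shut. Pressing the handle's end down swings the arm over and down on to the tube; this takes 3 to 10 N. Open or shut, it stays so by itself.
- handle_grip (a point): In the red grip (18 mm thick, round): the place to press down. Open, it is at fixture x 121, y 30, height 152 mm and the handle slopes up 1.10 rad above fixture +x (away from the bar); closed, it is at x 145, height 80 mm and the handle is nearly level (0.03 rad). Between, it moves almost straight. The handle ends 20 mm further out.
- clamp_point (a point): Where the clamp's rubber foot comes down on the tube's top: fixture x 0, y 30, height 52 mm. The clamp stands on a blue riser at x 38 to 112, y 4 to 56 mm.
- spindle: Rubber-tipped sprung spindle of the clamp arm, 20 mm across; origin at the centre of its foot. Open, the arm stands up at fixture x 72 to 105, y 21 to 39, up to 130 mm high, the spindle pointing from it to -x as far as x 54 mm.
- tin_center (a point): Centre of a red-banded tin, 76 mm across and 75 mm high, standing on the table: leave it.
- disc_center (a point): Centre of a black grinding disc, 115 mm across and 10 mm high, on the table: leave it.
- hammer_grip (a point): On the handle of a hammer 280 mm long lying on the table: leave it.
- magnet_center (a point): Middle of a red welding magnet, about 85 x 85 x 18 mm, on the table: leave it.
There are look-alikes about, which are no part of the job. Leave any black or purple look-alike of the part that bears tube_center alone.

How it is judged:
By the outcome, as a careful person would: the job done as asked, in the order asked, and still so for the second after the job is handed in, with the robot touching nothing.
It also fails if it takes over 72 s, if anything falls off the work surface, if the arm or the gripper's body presses on something with over 40 N, if the wrist force passes 120 N, or if a joint passes its speed limit or range.

## Working session

There is one attempt and no reset: what is moved stays moved. The work goes in short steps, Python scripts to look and compute and a tool call to move; the robot and the scene stay as the last step left them, time stands still between calls to the robot, and variables do not carry over. Pictures are saved under pics/ and viewed, about 8 in all and at most 12, crops included, and the job is handed in when it is done.

Besides the shell and the picture viewer there is one more tool, called after ">>>" by a JSON object that holds its "method" and its "body", one argument or row to a line. drive_tool: Moves the arm, as the interface text tells. Its arguments: {"type":"object","properties":{"increments":{"type":"string"},"force":{"type":"number"}},"required":["increments"]}

```bash
mkdir -p pics
cat > h.py <<'E'
import numpy as np,cv2
from scipy.spatial.transform import Rotation as R
from workcell import r,eyes
def cam(n):
    s=r.get_state(); c=eyes.read_camera(n)
    if 'rvec' in c:
        Rm=cv2.Rodrigues(np.array(c['rvec'],float))[0]; t=np.array(c['tvec'],float).ravel()
        c['Rw']=Rm.T; c['o']=-Rm.T@t
    else:
        T=np.array(c['T_tool_cam']); Rt=R.from_quat(s['eef_rot']).as_matrix()
        c['Rw']=Rt@T[:3,:3]; c['o']=Rt@T[:3,3]+np.array(s['eef_pos'])
    return c
def ray(c,u,v):
    d=c['Rw']@np.linalg.inv(np.array(c['camera_matrix']))@np.array([u,v,1.]); return d
def plane(c,u,v,z):
    d=ray(c,u,v); return c['o']+d*(z-c['o'][2])/d[2]
def dpt(c,u,v):
    return c['o']+ray(c,u,v)*c['depth'][int(v),int(u)]
def proj(c,p):
    q=np.array(c['camera_matrix'])@(c['Rw'].T@(np.array(p)-c['o'])); return q[:2]/q[2]
def save(n,im): cv2.imwrite('pics/'+n,im[:,:,::-1])
E
python3 - <<'E'
from h import *
s=r.get_state(); print(s)
for n in ('top','side'):
    c=cam(n); save(n+'0.png',c['image']); print(n,c['o'],c['camera_matrix'])
E
```

```text
{'t': 0.0, 'q': array([-1.41019196,  0.53718142, -0.00444896,  1.53884622,  0.00261399,
        1.06731899, -0.07123504]), 'qd': array([-0.0004357 , -0.00021525, -0.00118137,  0.00101482,  0.00112721,
        0.0020995 , -0.00076296]), 'joint_torque': array([-9.02693428e-04, -5.83419335e+01,  1.04791515e+00, -2.59109294e+01,
        1.22339692e-02,  9.55677184e-03,  2.90155049e-05]), 'eef_pos': array([0.14603666, 0.63273917, 0.23041361]), 'eef_rot': array([ 7.82563995e-01,  6.22569538e-01, -6.39915819e-04,  5.95474278e-04]), 'wrist_force': array([ 0.05288155,  0.08862292, -0.4539793 ]), 'wrist_torque': array([-0.03482402,  0.01982723,  0.00914901]), 'width': 1.003381985275692}
top [ 0.37246877 -0.02247325  1.39302616] [[568.34931279   0.         316.32183783]
 [  0.         568.34931279 232.32948152]
 [  0.           0.           1.        ]]
side [-0.05452409 -0.85704363  0.98642073] [[483.1633881    0.         325.30755256]
 [  0.         483.1633881  227.8573404 ]
 [  0.           0.           1.        ]]
```

View pics/top0.png

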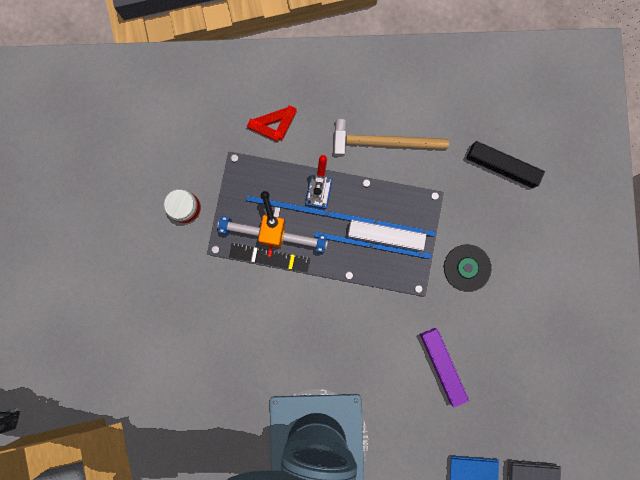

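View pics/side0.png

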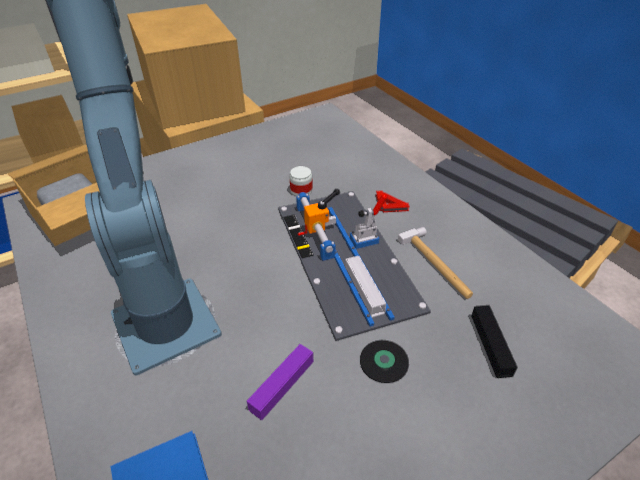

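The top view has world x pointing up and y pointing left. The plate corners are near (229,152), (442,192), (425,296) and (208,254). The orange stop is at (271,232) and its lever ball at (265,195). The yellow stripe is at (291,262), the white stripe at (254,255) and the red pointer at (270,253). There are three tube candidates: silver in the channel (387,235), black (505,165) and purple (443,367). The silver one fits, because it is bare metal and lies in the channel. The red clamp handle is at (322,165).

```bash
cat >> h.py <<'E'
def fixture(c):
    im=c['image'].astype(int); m=((im.max(2)<85)).astype(np.uint8)
    m[:,:200]=0;m[:140]=0;m[305:]=0;m[:,448:]=0
    m=cv2.morphologyEx(m,cv2.MORPH_OPEN,np.ones((3,3)))
    n,l,st,_=cv2.connectedComponentsWithStats(m); k=1+st[1:,4].argmax()
    pts=np.argwhere(l==k)[:,::-1].astype(float)
    P=np.array([plane(c,u,v,.012)[:2] for u,v in pts])
    (cx,cy),(w,h),a=cv2.minAreaRect((P*1000).astype(np.float32))
    b=cv2.boxPoints(((cx,cy),(w,h),a))/1000
    return np.array([cx,cy])/1000,w,h,a,b
def blobs(c,f,z,box=(200,140,448,305)):
    hsv=cv2.cvtColor(c['image'],cv2.COLOR_RGB2HSV); m=f(hsv[...,0].astype(int),hsv[...,1].astype(int),hsv[...,2].astype(int)).astype(np.uint8)
    x0,y0,x1,y1=box; mm=np.zeros_like(m); mm[y0:y1,x0:x1]=m[y0:y1,x0:x1]
    n,l,st,ce=cv2.connectedComponentsWithStats(mm)
    return [(ce[i].round(1),st[i,4],plane(c,*ce[i],z)) for i in range(1,n) if st[i,4]>5]
E
python3 - <<'E'
from h import *
np.set_printoptions(precision=4,suppress=True)
c=cam('top'); F=fixture(c); print(F)
print('Y',blobs(c,lambda h,s,v:(h>22)&(h<35)&(s>150)&(v>120),.013))
print('red',blobs(c,lambda h,s,v:((h<5)|(h>172))&(s>150)&(v>100),.016))
print('orange',blobs(c,lambda h,s,v:(h>8)&(h<20)&(s>150)&(v>150),.1))
print('white',blobs(c,lambda h,s,v:(s<40)&(v>170),.052))
print('blue',blobs(c,lambda h,s,v:(h>100)&(h<120)&(s>150),.071))
for u,v in((234,158),(366,183),(435,196),(215,250),(349,275),(418,289)): print(plane(c,u,v,.012))
save('crop1.png',cv2.resize(c['image'][140:305,200:450],None,fx=3.2,fy=3.2,interpolation=cv2.INTER_CUBIC))
E
```

```text
(array([0.4434, 0.094 ]), 87.11656951904297, 52.996803283691406, 77.3147201538086, array([[0.408 , 0.0573],
       [0.4597, 0.0457],
       [0.4789, 0.1307],
       [0.4272, 0.1423]], dtype=float32))
Y [(array([291. , 261.5]), np.int32(56), array([0.4275, 0.0468, 0.013 ]))]
red [(array([321.7, 165.4]), np.int32(150), array([ 0.6614, -0.0344,  0.016 ])), (array([269.7, 251. ]), np.int32(36), array([0.4543, 0.0978, 0.016 ]))]
orange [(array([270.7, 231.6]), np.int32(479), array([0.4938, 0.0872, 0.1   ]))]
white [(array([339.6, 146.4]), np.int32(138), array([ 0.6988, -0.0784,  0.052 ])), (array([234.2, 157.6]), np.int32(35), array([0.679 , 0.1751, 0.052 ])), (array([318.9, 179.6]), np.int32(25), array([ 0.6197, -0.0266,  0.052 ])), (array([324. , 193.3]), np.int32(135), array([ 0.5863, -0.0378,  0.052 ])), (array([366.2, 182.5]), np.int32(36), array([ 0.6093, -0.1391,  0.052 ])), (array([317.9, 185.9]), np.int32(8), array([ 0.6045, -0.0237,  0.052 ])), (array([308.7, 195.4]), np.int32(7), array([ 0.5821, -0.0012,  0.052 ])), (array([434.8, 195.6]), np.int32(35), array([ 0.5731, -0.301 ,
[... 795 characters left out ...]
[ 0.5813, -0.0474,  0.071 ])), (array([254.8, 199.5]), np.int32(85), array([0.5733, 0.1255, 0.071 ])), (array([318.6, 211.5]), np.int32(486), array([ 0.5405, -0.0237,  0.071 ])), (array([315.4, 205.2]), np.int32(46), array([ 0.5555, -0.0165,  0.071 ])), (array([223.4, 225.5]), np.int32(130), array([0.514 , 0.2001, 0.071 ])), (array([400.2, 226.4]), np.int32(162), array([ 0.5  , -0.213,  0.071])), (array([430.2, 232.8]), np.int32(41), array([ 0.483 , -0.2825,  0.071 ])), (array([364.6, 244.9]), np.int32(645), array([ 0.4591, -0.1286,  0.071 ]))]
[0.6871 0.1815 0.012 ]
[ 0.6151 -0.1421  0.012 ]
[ 0.578  -0.3099  0.012 ]
[0.4608 0.2313 0.012 ]
[ 0.3909 -0.0929  0.012 ]
[ 0.3525 -0.2583  0.012 ]
```

View pics/crop1.png

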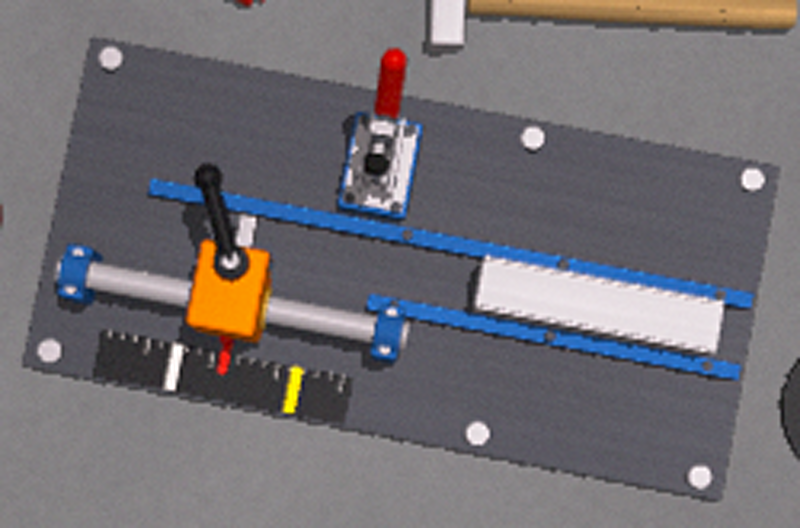

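The enlarged crop confirms the silver tube is in the channel. It also shows the lever at about 0 (locked), the pointer at crop (223,360) and the yellow stripe at (292,390). The tool axes nearly match the fixture (tool x ≈ fixture +y, tool y ≈ fixture +x). I'll move above the stop for a closer look.

>>> {"method": "drive_tool", "body": {
  "increments": "8.5 -24 25 -12 0 0 0;8.5 -24 25 -12 0 0 0;8.5 -24 25 -12 0 0 0;8.5 -24 25 -12 0 0 0;8.5 -24 25 -12 0 0 0;8.5 -24 25 -12 0 0 0;8.5 -24 25 -12 0 0 0;8.5 -24 25 -12 0 0 0;8.5 -48 42 -12 0 0 0;8.5 -48 42 -12 0 0 0;8.5 -48 42 -12 0 0 0;8.5 -48 42 -12 0 0 0"
}}

```text
t: 1.35
eef_pos: [0.4119, 0.1559, 0.3512]
eef_rot: [0.782, 0.623, -0.0, 0.0]
wrist_force: [0.7, 0.5, -0.1]
width: 0.996
```

Run:
```python
from h import *
s=r.get_state(); print(s['t'],s['eef_pos'],s['eef_rot'],s['wrist_force'])
```

```text
1.35 [0.41191156 0.15593973 0.35123255] [ 7.82477838e-01  6.22678247e-01 -3.29309824e-04  3.53321433e-04] [ 0.74863072  0.54329036 -0.1327311 ]
```

>>> {"method": "drive_tool", "body": {
  "increments": "8.5 -8.5 5 0 0 0 0;8.5 -8.5 5 0 0 0 0;8.5 -8.5 5 0 0 0 0;8.5 -8.5 5 0 0 0 0"
}}

```text
t: 1.75
eef_pos: [0.4415, 0.061, 0.3512]
eef_rot: [0.783, 0.622, -0.0, 0.0]
wrist_force: [-0.4, 0.4, 0.7]
width: 0.994
```

Run:
```python
from h import *
c=cam('wrist'); save('w1.png',c['image']); print(c['o'],c['T_tool_cam'],r.get_state()['eef_pos'],c['camera_matrix'])
```

```text
[0.36585509 0.07839975 0.49279168] [[ 9.99999049e-01 -5.17121672e-04  1.27840310e-03 -4.09924492e-04]
 [ 9.60128902e-05  9.50887705e-01  3.09536046e-01 -7.76616576e-02]
 [-1.37568559e-03 -3.09535628e-01  9.50886850e-01 -1.41544422e-01]
 [ 0.00000000e+00  0.00000000e+00  0.00000000e+00  1.00000000e+00]] [0.44128357 0.06240758 0.35114823] [[378.56834083   0.         320.47897609]
 [  0.         378.56834083 242.69793333]
 [  0.           0.           1.        ]]
```

View pics/w1.png

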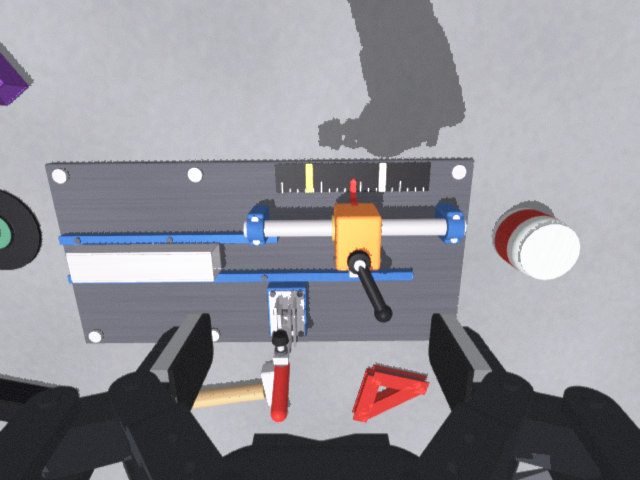

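The wrist view shows the whole fixture: yellow stripe (309,178), white stripe (382,178), pointer (353,185), lever hub (359,262), lever ball (383,313), handle tip (279,414) and tube front end about (217,262).

```bash
cat >> h.py <<'E'
ORG=np.array([0.5154,-.038]); TH=np.radians(12.5)
def fx(p):
    d=np.array(p)[:2]-ORG; return np.array([d[0]*np.cos(TH)-d[1]*np.sin(TH), d[0]*np.sin(TH)+d[1]*np.cos(TH)])*1000
def wf(x,y): # fixture mm -> world
    return ORG+np.array([x*np.cos(TH)+y*np.sin(TH),-x*np.sin(TH)+y*np.cos(TH)])/1000
def meas(c,f,z,box):
    return [(p,a,fx(P).round(1)) for p,a,P in blobs(c,f,z,box) if a>12]
YEL=lambda h,s,v:(h>22)&(h<35)&(s>150)&(v>120)
RED=lambda h,s,v:((h<5)|(h>172))&(s>150)&(v>100)
BLU=lambda h,s,v:(h>100)&(h<122)&(s>150)
ORA=lambda h,s,v:(h>8)&(h<20)&(s>150)&(v>120)
E
python3 - <<'E'
from h import *
c=cam('wrist')
print('Y',meas(c,YEL,.013,(270,150,440,200)))
print('ptr',meas(c,RED,.016,(270,150,440,215)))
print('blue',meas(c,BLU,.071,(200,195,470,250)))
print('strip',meas(c,BLU,.024,(50,225,430,290)))
print('or',meas(c,ORA,.1,(270,150,440,290)))
for n,u,v,z in(('b',59,176,.012),('b',460,172,.012),('b',96,337,.012),('b',195,175,.012),('ball',383,313.5,.123),('hub',359,262,.115),('tubeA',215,251,.052),('tubeB',214,281,.052),('tubeC',68,248,.052),('grip',280,390,.152),('cornerTL',47,162,.012),('TR',473,158,.012)):
    print(n,fx(plane(c,u,v,z)).round(1))
E
```

```text
Y []
ptr [(array([351.9, 193.1]), np.int32(156), array([-82.6, 121.8]))]
blue [(array([449.7, 222.8]), np.int32(588), array([-57.4, 230.5])), (array([242.2, 231.2]), np.int32(960), array([-49.4,  -9.3]))]
strip [(array([170.8, 237.6]), np.int32(1891), array([ -28. , -112.6])), (array([390.3, 275.6]), np.int32(390), array([ 27.8, 174.6])), (array([282.1, 278.1]), np.int32(1487), array([30.2, 29.4]))]
or [(array([355.3, 224.3]), np.int32(977), array([-64.5, 119.1]))]
b [-106.8 -248. ]
b [-107.5  257.8]
b [ 125.7 -245.9]
b [-106.6  -76.2]
ball [ 30.5 149.2]
hub [-26.9 122.5]
tubeA [-18.8 -48.7]
tubeB [ 21.4 -53.8]
tubeC [ -24.3 -229. ]
grip [106.5  36.3]
cornerTL [-124.3 -259.1]
TR [-124.6  272.2]
```

Run:
```python
from h import *
np.set_printoptions(precision=4,suppress=True)
c=cam('wrist'); s=r.get_state(); print(s['eef_pos'],s['eef_rot'],s['qd'])
h=cv2.cvtColor(c['image'],cv2.COLOR_RGB2HSV); print(h[178,309],h[185,353],h[210,355])
Y2=lambda h,s,v:(h>20)&(h<40)&(s>90)&(v>100)
W=lambda h,s,v:(s<40)&(v>190)
print('Y',meas(c,Y2,.013,(270,150,340,200)))
print('bolts',[m for m in meas(c,W,.012,(40,160,480,350)) if m[1]<400])
print('depth tip', [ (fx(dpt(c,u,v)).round(1),dpt(c,u,v)[2].round(4)) for u,v in((383,313),(359,262),(355,235),(140,264),(309,178),(540,250),(120,200))])
c=cam('top')
W=lambda h,s,v:(s<40)&(v>170)
print('Y',meas(c,YEL,.013,(200,140,448,305)))
print('bolts',[m for m in meas(c,W,.012,(200,140,448,305)) if m[1]<60])
print('depth', [ (fx(dpt(c,u,v)).round(1),dpt(c,u,v)[2].round(4)) for u,v in((265,195),(271,222),(271,235),(387,235),(291,262),(181,206))])
```

```text
[0.4412 0.0634 0.3511] [ 0.7817  0.6237 -0.0004  0.0001] [-0.0061  0.0005  0.0018  0.0001  0.0019 -0.0008  0.0032]
[ 30  79 255] [  1 161 253] [ 12 186 170]
Y [(array([307.5, 174.2]), np.int32(60), array([-106.8,   66.4]))]
bolts [(array([380.4, 178. ]), np.int32(197), array([-101.2,  158.5])), (array([457.1, 173.1]), np.int32(162), array([-106.8,  254.9])), (array([ 57.1, 175.4]), np.int32(161), array([-107.2, -249.6])), (array([192.8, 174.7]), np.int32(167), array([-107. ,  -78.3])), (array([252.8, 219.2]), np.int32(29), array([-48.6,  -6.2])), (array([454. , 218.2]), np.int32(27), array([-48.1, 257. ])), (array([242.9, 229.9]), np.int32(33), array([-34.2, -20.2])), (array([253.9, 242.4]), np.int32(25), array([-16.8,  -6.8])), (array([451.5, 241.4]), np.int32(22), array([-16.4, 256.9])), (array([356.6, 265.3]), np.int32(69), array([ 17. , 131.1])), (array([350.4, 275.4]), np.int32(30), array([ 31.8, 122.9])), (array([274., 310.]), np.int32(360), array([84.1, 15.7])), (array([300.1, 303.9]), np.int32(26), array([74.8, 52.8])), (array([ 40.9, 315.7]), np.int32(14), array([  90.9, -31
[... 751 characters left out ...]
177.2]), np.float64(0.0091))]
Y []
bolts [(array([234.2, 157.5]), np.int32(36), array([121.5, 251.3])), (array([319. , 179.5]), np.int32(26), array([106.8,  35. ])), (array([366.2, 182.5]), np.int32(36), array([121.2, -80.2])), (array([434.8, 195.5]), np.int32(36), array([ 121.1, -251.3])), (array([348.8, 275. ]), np.int32(41), array([-109.7,  -79.9])), (array([418.2, 288.7]), np.int32(38), array([-110.5, -250.6]))]
depth [(array([-51.3,  69.4]), np.float64(0.7164)), (array([-83.9,  53.6]), np.float64(0.7376)), (array([-97.9,  52. ]), np.float64(0.7244)), (array([  -1. , -149.4]), np.float64(0.0537)), (array([-125.2,   21.5]), np.float64(0.7439)), (array([-26.5, 340. ]), np.float64(0.0688))]
```

>>> {"method": "drive_tool", "body": {
  "increments": "4 6.5 12.2 10 0 0 -8;4 6.5 12.2 15 0 0 -16;4 6.5 12.2 16 0 0 -24;4 6.5 12.2 16 0 0 -28.6;4 6.5 12.2 16 0 0 -28.6;4 6.5 12.2 16 0 0 -28.6;4 6.5 12.2 16 0 0 -28.6"
}}

```text
t: 2.65
eef_pos: [0.5744, 0.0999, 0.1922]
eef_rot: [0.603, 0.797, -0.0, 0.0]
wrist_force: [-0.6, -0.6, 0.0]
width: 0.471
```

Run:
```python
from h import *
np.set_printoptions(precision=4,suppress=True)
cam('wrist');cam('wrist');cam('wrist')
c=cam('wrist'); s=r.get_state(); print(s['eef_pos'],s['eef_rot'],fx(s['eef_pos']),np.abs(s['qd']).max())
save('w2.png',c['image'])
p=[]
for v in range(120,460,2):
    for u in range(150,500,2):
        if c['depth'][v,u]>0:
            q=dpt(c,u,v)
            if .105<q[2]<.14: p.append([u,v,*fx(q),q[2]*1000])
p=np.array(p); print(len(p)); t=p[p[:,4]>126]; print(t.mean(0),t.min(0),t.max(0));
```

```text
[0.5748 0.0997 0.193 ] [0.6034 0.7974 0.0008 0.0008] [ 28.1633 147.3182] 0.007307398900589088
1010
[319.8627 259.098   28.0792 145.7234 129.0717] [306.     232.      13.2398 137.4466 126.0992] [334.     276.      39.47   155.5481 132.8176]
```

View pics/w2.png

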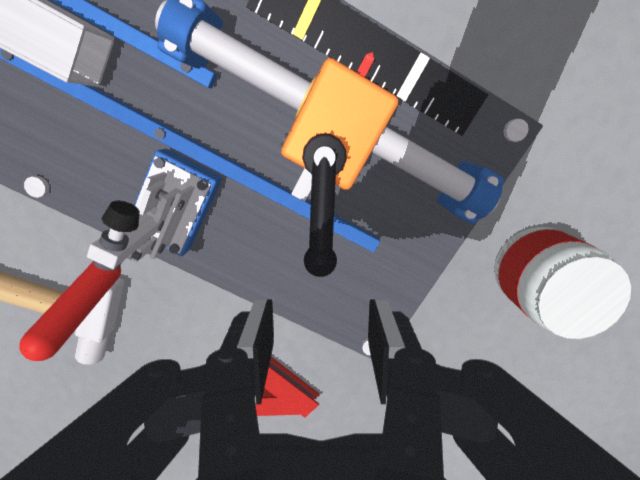

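The picture shows the lever centred between the fingers, with the hub at (324,155) and the ball at (320,259). The yellow stripe is at (307,18), the pointer at (368,60). I'll descend and cage the ball.

>>> {"method": "drive_tool", "body": {
  "increments": "4 0 0 4 0 0 0;4 0 0 7 0 0 0;4 0 0 8.6 0 0 0;4 0 0 8.6 0 0 0;2.3 0 0 8.6 0 0 0;2.3 0 0 8.6 0 0 0;2.3 0 0 8.6 0 0 0;2.3 0 0 8.6 0 0 0;2.3 0 0 8.6 0 0 0",
  "force": 20
}}

```text
t: 3.75
eef_pos: [0.5752, 0.0998, 0.1075]
eef_rot: [0.603, 0.797, 0.001, 0.001]
wrist_force: [-1.0, 0.3, -0.1]
width: 0.269
```

>>> {"method": "drive_tool", "body": {
  "increments": "2.3 -0.78 -0.05 0 0 0 7.5;2.3 -1.55 -0.2 0 0 0 15;2.3 -2.3 -0.46 0 0 0 22.5;2.3 -3.0 -0.8 0 0 0 30;2.3 -3.65 -1.24 0 0 0 37.5;2.3 -4.24 -1.76 0 0 0 45;2.3 -4.76 -2.35 0 0 0 52.5;2.3 -5.2 -3 0 0 0 60;2.3 -5.54 -3.7 0 0 0 67.5;2.3 -5.8 -4.45 0 0 0 75;2.3 -5.8 -4.45 0 0 0 75;2.3 -5.8 -4.45 0 0 0 75"
}}

```text
t: 4.95
eef_pos: [0.5483, 0.0321, 0.1074]
eef_rot: [0.964, 0.267, 0.001, 0.0]
wrist_force: [0.2, 0.9, -0.2]
width: 0.267
```

Run:
```python
from h import *
cam('wrist');cam('wrist')
c=cam('wrist'); s=r.get_state(); print(s['eef_pos'],fx(s['eef_pos']),s['wrist_force'],np.abs(s['qd']).max(),2*np.degrees(np.arctan2(s['eef_rot'][1],s['eef_rot'][0])))
save('w3.png',c['image'])
```

```text
[0.54826461 0.03205827 0.10734326] [16.92220086 75.51081318] [0.21741481 0.03793345 0.14831671] 0.005818315236704381 30.89395971058932
```

View pics/w3.png

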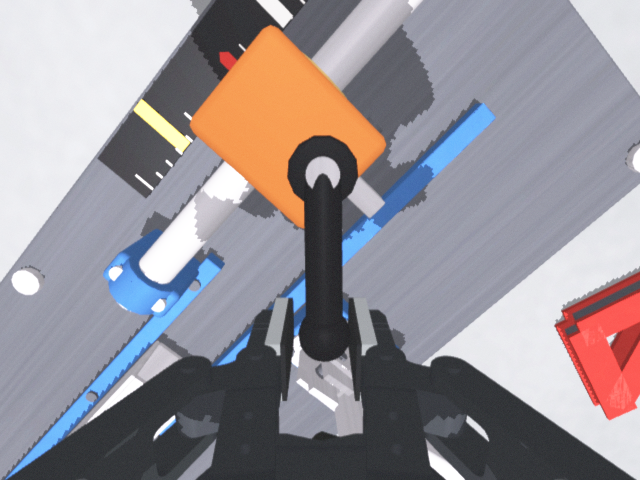

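The lever is fully open, along the tool axis with its hub at (322,172). Pointer tip is at (225,58), yellow stripe at (163,125). Now I'll measure the distance the stop has to slide in this view.

```bash
cat >> h.py <<'E'
def gap(c,show=True):
    h=cv2.cvtColor(c['image'],cv2.COLOR_RGB2HSV).astype(int); H,S,V=h[...,0],h[...,1],h[...,2]
    out={}
    for n,m,z,xr in(('yel',(H>19)&(H<40)&(S>60)&(V>110),.0125,(-125,-84)),('ptr',((H<6)|(H>172))&(S>110)&(V>90),.016,(-112,-88)),('wht',(S<45)&(V>190),.0125,(-122,-88))):
        vs,us=np.nonzero(m)
        P=np.array([fx(plane(c,u,v,z)) for u,v in zip(us,vs)]).reshape(-1,2)
        k=(P[:,0]>xr[0])&(P[:,0]<xr[1])&(P[:,1]>15)&(P[:,1]<215); P=P[k]
        if len(P):
            out[n]=(len(P),P.mean(0).round(1),P.min(0).round(1),P.max(0).round(1))
    return out
E
python3 - <<'E'
from h import *
c=cam('wrist')
for k,v in gap(c).items(): print(k,*v)
c=cam('top')
for k,v in gap(c).items(): print(k,*v)
E
```

```text
yel 606 [-107.2   65.6] [-119.9   60.8] [-84.   70.3]
ptr 228 [-95.6 120.5] [-101.1  116.7] [-91.4 124.2]
wht 717 [-104.2  114. ] [-122.    15.4] [-88. 162.]
yel 65 [-103.1   64.3] [-120.9   59.2] [-85.3  69.3]
```

>>> {"method": "drive_tool", "body": {
  "increments": "2.3 -0.35 0.36 0 0 0 0;2.3 -0.7 0.73 0 0 0 0;2.3 -1.05 1.1 0 0 0 0;2.3 -1.4 1.47 0 0 0 0;2.3 -1.75 1.83 0 0 0 0;2.3 -2.1 2.2 0 0 0 0;2.3 -2.4 2.52 0 0 0 0;2.3 -2.7 2.83 0 0 0 0;2.3 -3.0 3.15 0 0 0 0;2.3 -3.3 3.48 0 0 0 0;2.3 -3.3 3.48 0 0 0 0;2.3 -3.3 3.48 0 0 0 0"
}}

```text
t: 6.4
eef_pos: [0.5376, -0.016, 0.1073]
eef_rot: [0.964, 0.265, 0.001, 0.001]
wrist_force: [1.6, 0.0, 0.8]
width: 0.27
```

Run:
```python
from h import *
c=cam('wrist')
s=r.get_state(); print(fx(s['eef_pos']),s['wrist_force'],s['t'])
for k,v in gap(c).items(): print(k,*v)
save('w4.png',c['image'])
```

```text
[16.9026368  26.35976327] [ 2.07945563  0.19338948 -0.68349534] 6.45
yel 435 [-105.1   65.8] [-119.9   61.1] [-92.1  70.2]
ptr 200 [-95.6  72.1] [-101.3   68.7] [-91.5  75.5]
wht 206 [-115.6   47.2] [-122.   15.] [-91.3  81.2]
```

>>> {"method": "drive_tool", "body": {
  "increments": "2.3 -0.25 0.26 0 0 0 0;2.3 -0.48 0.51 0 0 0 0;2.3 -0.48 0.51 0 0 0 0;2.3 -0.48 0.51 0 0 0 0"
}}

```text
t: 6.85
eef_pos: [0.536, -0.0231, 0.1073]
eef_rot: [0.964, 0.265, 0.001, 0.001]
wrist_force: [2.0, 1.9, -0.0]
width: 0.272
```

Run:
```python
from h import *
cam('wrist');c=cam('wrist')
s=r.get_state(); print(fx(s['eef_pos']),s['wrist_force'],s['t'],90-12.5-2*np.degrees(np.arctan2(s['eef_rot'][1],s['eef_rot'][0])))
for k,v in gap(c).items(): print(k,*v)
save('w5.png',c['image'])
```

```text
[16.86260482 19.06417748] [ 1.08482746  1.12520601 -0.04912567] 6.95 46.72138549489406
yel 621 [-108.6   66.1] [-119.8   61.1] [-92.2  70. ]
ptr 187 [-95.3  64.1] [-100.2   60.6] [-91.6  67.7]
wht 191 [-115.2   45.7] [-122.   15.] [-88.  100.7]
```

View pics/w5.png

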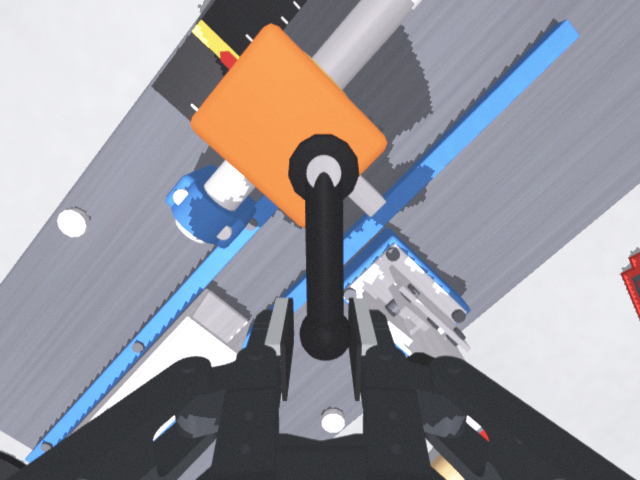

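The pointer reads 64.1 and the stripe 65.6, about 1.5 mm of bias towards −y, and the fingers are clear of the clamp. Next I'll turn the lever back.

>>> {"method": "drive_tool", "body": {
  "increments": "2.3 0.78 -0.05 0 0 0 -7.5;2.3 1.55 -0.2 0 0 0 -15;2.3 2.3 -0.46 0 0 0 -22.5;2.3 3.0 -0.8 0 0 0 -30;2.3 3.65 -1.24 0 0 0 -37.5;2.3 4.24 -1.76 0 0 0 -45;2.3 4.76 -2.35 0 0 0 -52.5;2.3 5.2 -3 0 0 0 -60;2.3 5.54 -3.7 0 0 0 -67.5;2.3 5.8 -4.45 0 0 0 -75;2.3 5.82 -4.55 0 0 0 -76;2.3 5.82 -4.55 0 0 0 -76"
}}

```text
t: 8.15
eef_pos: [0.5627, 0.0447, 0.1073]
eef_rot: [0.598, 0.802, 0.0, 0.002]
wrist_force: [0.8, -0.7, -0.8]
width: 0.268
```

Run:
```python
from h import *
cam('wrist');c=cam('wrist')
s=r.get_state(); print(fx(s['eef_pos']),s['wrist_force'],s['t'],90-12.5-2*np.degrees(np.arctan2(s['eef_rot'][1],s['eef_rot'][0])))
for k,v in gap(c).items(): print(k,*v)
save('w6.png',c['image'])
```

```text
[27.31269897 91.17036673] [ 1.56215868 -0.48670082  0.94575437] 8.25 -29.103233604916994
yel 691 [-106.9   65.3] [-119.7   38.1] [-84.   70.3]
ptr 254 [-94.3  64.3] [-100.6   60.7] [-89.3  67.8]
wht 625 [-102.3  145.3] [-118.7   30.3] [-88.  161.7]
```

View pics/w6.png

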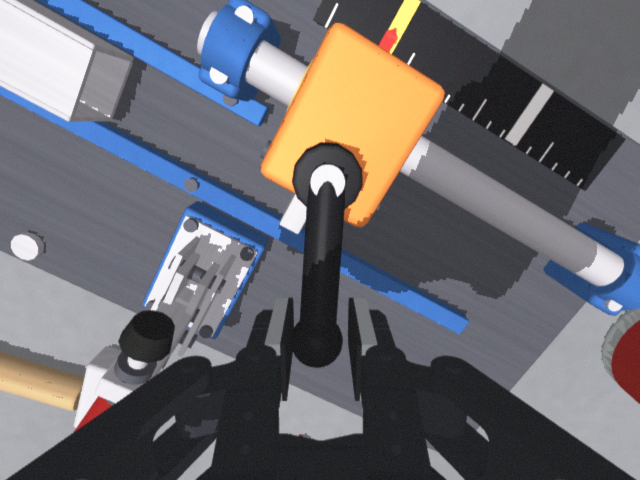

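>>> {"method": "drive_tool", "body": {
  "increments": "2.3 0.15 0 0 0 0 0;2.3 0.3 0 0 0 0 0;2.3 0.3 0 0 0 0 0;2.3 0.3 0 0 0 0 0"
}}

```text
t: 8.65
eef_pos: [0.5604, 0.048, 0.1067]
eef_rot: [0.598, 0.802, -0.001, 0.0]
wrist_force: [0.2, -0.6, -0.5]
width: 0.268
```

```bash
cat >> h.py <<'E'
def lever(c):
    p=[]
    for v in range(100,420,2):
        for u in range(200,450,2):
            if c['depth'][v,u]>0 and c['image'][v,u].max()<70:
                q=dpt(c,u,v)
                if .1<q[2]<.14: p.append([*fx(q)])
    return np.array(p)
E
python3 - <<'E'
from h import *
cam('wrist');c=cam('wrist')
s=r.get_state(); print(fx(s['eef_pos']),s['wrist_force'],R.from_quat(s['eef_rot']).inv().apply(s['wrist_force']),s['t'])
for k,v in gap(c).items(): print(k,*v)
save('w7.png',c['image'])
E
```

```text
[25.32315464 93.78001352] [0.51269781 0.22637764 0.15462213] [ 0.07023392  0.55588936 -0.15513895] 8.75
yel 701 [-107.9   66.1] [-119.8   37.1] [-84.   70.3]
ptr 277 [-93.8  64.2] [-100.4   60.7] [-88.3  67.8]
wht 669 [-102.5  146.7] [-118.8   30.3] [-88.  161.8]
```

>>> {"method": "drive_tool", "body": {
  "increments": "2.3 0.15 0 0 0 0 0;2.3 0.3 0 0 0 0 0;2.3 0.3 0 0 0 0 0"
}}

```text
t: 9.05
eef_pos: [0.5603, 0.0486, 0.1068]
eef_rot: [0.598, 0.801, -0.001, 0.002]
wrist_force: [3.5, -6.2, -1.6]
width: 0.27
```

The lever is against its hard stop: a 3 mm push moved it only 0.6 mm and gave 7 N. I'll release it, rise and swing behind the tube.

>>> {"method": "drive_tool", "body": {
  "increments": "4 -0.1 0 0 0 0 0;4 -0.1 0 0 0 0 0;4 -0.1 0 0 0 0 0;4 -0.1 0 -3 0 0 0;4 -0.1 0 -8 0 0 0;4 -0.1 0 -12 0 0 0;4 -0.1 0 -12 0 0 8;0 -0.1 0 -12 0 0 16;0 -0.1 0 -12 0 0 24;0 -0.1 0 -12 0 0 29;0 -0.1 0 -12 0 0 29;0 -0.1 0 -12 0 0 29"
}}

```text
t: 10.25
eef_pos: [0.5602, 0.0486, 0.2267]
eef_rot: [0.779, 0.627, -0.001, 0.002]
wrist_force: [0.1, 1.4, 1.1]
width: 0.002
```

Run:
```python
from h import *
cam('wrist');cam('wrist');c=cam('wrist')
s=r.get_state(); print(fx(s['eef_pos']),s['eef_pos'],s['wrist_force'],77.5-2*np.degrees(np.arctan2(s['eef_rot'][1],s['eef_rot'][0])))
for k,v in gap(c).items(): print(k,*v)
c=cam('top')
W=lambda h,s,v:(s<40)&(v>170)
print('tube',[m for m in meas(c,W,.052,(330,200,448,260)) if m[1]>300])
print('disc',fx(plane(c,468,268,.01)))
```

```text
[25.16841064 93.95388145] [0.56030716 0.04827936 0.22676774] [-0.00176715 -0.31450138 -0.32437254] -0.0940318036448815
yel 346 [-107.2   66.4] [-119.4   61.1] [-84.6  70.6]
ptr 120 [-93.6  64.4] [-99.9  61.1] [-88.2  68.1]
wht 370 [-102.1  146.3] [-118.1   30.5] [-88.5 161.9]
tube [(array([387.1, 234.7]), np.int32(1256), array([  -0.2, -149.7]))]
disc [ -38.45334413 -360.80470257]
```

>>> {"method": "drive_tool", "body": {
  "increments": "0 -37.4 -2.5 0 0 0 0;0 -37.4 -2.5 0 0 0 0;0 -37.4 -2.5 0 0 0 0;0 -37.4 -2.5 0 0 0 0;0 -37.4 -2.5 0 0 0 0;0 -37.4 -2.5 0 0 0 0;0 -37.4 -2.5 0 0 0 0;0 -37.4 -2.5 0 0 0 0;0 -37.4 -2.5 0 0 0 0;0 -37.4 -2.5 0 0 0 0;0 -37.4 -2.5 0 0 0 0"
}}

```text
t: 11.55
eef_pos: [0.4561, -0.3102, 0.2279]
eef_rot: [0.779, 0.627, -0.0, 0.001]
wrist_force: [0.6, 0.3, 1.1]
width: 0.002
```

Run:
```python
from h import *
cam('wrist');cam('wrist');c=cam('wrist')
s=r.get_state(); print(fx(s['eef_pos']),s['eef_pos'],s['wrist_force'],77.5-2*np.degrees(np.arctan2(s['eef_rot'][1],s['eef_rot'][0])))
save('w8.png',c['image'])
for q in((-20,-240),(20,-240)): print(proj(c,[*wf(*q),.052]))
```

```text
[   1.02925949 -278.70212393] [ 0.45608268 -0.31031854  0.2280037 ] [-0.31941554  0.38094393  0.04167495] -0.20777039295501254
[366.76665166 189.79537755]
[364.85653151 235.16024084]
```

View pics/w8.png

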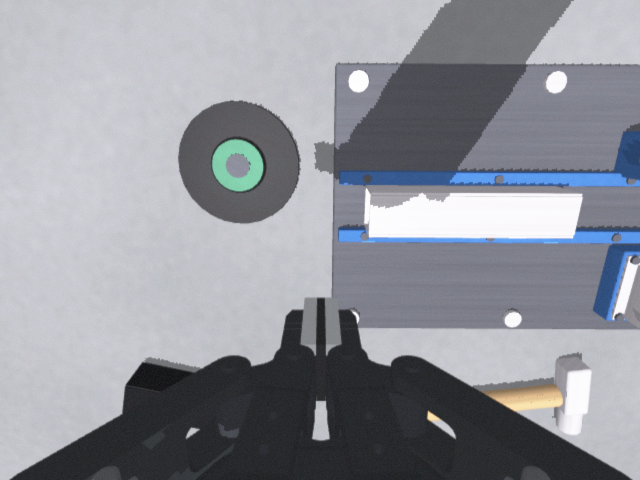

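The view shows the tube's rear end at x≈368 px, rows 190–237, matching the prediction. The disc at (238,162) is clear of the path. I'll descend behind the tube.

>>> {"method": "drive_tool", "body": {
  "increments": "0 0 -0.1 5 0 0 0;0 0 -0.1 10 0 0 0;0 0 -0.1 14 0 0 0;0 0 -0.1 17 0 0 0;0 0 -0.1 19 0 0 0;0 0 -0.1 19.8 0 0 0;0 0 -0.1 19.8 0 0 0;0 0 -0.1 19.8 0 0 0"
}}

```text
t: 12.5
eef_pos: [0.4562, -0.311, 0.031]
eef_rot: [0.779, 0.628, -0.0, 0.002]
wrist_force: [0.4, 0.2, 0.5]
width: -0.002
```

>>> {"method": "drive_tool", "body": {
  "increments": "0 1 0 0 0 0 0;0 2 0 0 0 0 0;0 3 0 0 0 0 0;0 4 0 0 0 0 0;0 5 0 0 0 0 0;0 6 0 0 0 0 0;0 7 0 0 0 0 0;0 8 0 0 0 0 0;0 9 0 0 0 0 0;0 10 0 0 0 0 0;0 11 0 0 0 0 0;0 12 0 0 0 0 0"
}}

```text
t: 13.7
eef_pos: [0.4823, -0.1954, 0.0315]
eef_rot: [0.779, 0.627, -0.001, 0.004]
wrist_force: [-1.7, -6.0, 6.2]
width: -0.004
```

Run:
```python
from h import *
c=cam('wrist');c=cam('top')
s=r.get_state(); print(fx(s['eef_pos']),s['eef_pos'],s['wrist_force'])
W=lambda h,s,v:(s<40)&(v>170)
print('tube',[m for m in meas(c,W,.052,(290,190,448,260)) if m[1]>300])
```

```text
[   1.39855997 -158.34743231] [ 0.48249275 -0.19289667  0.03101676] [ 2.01992204 -1.36507455  0.66947086]
tube [(array([334.8, 224.8]), np.int32(771), array([ -0.3, -23.6]))]
```

>>> {"method": "drive_tool", "body": {
  "increments": "0 0.4 0 0 0 0 0;0 0.8 0 0 0 0 0;0 1.2 0 0 0 0 0;0 1.5 0 0 0 0 0;0 1.7 0 0 0 0 0;0 1.8 0 0 0 0 0;0 1.8 0 0 0 0 0"
}}

```text
t: 14.5
eef_pos: [0.4863, -0.1751, 0.0309]
eef_rot: [0.778, 0.628, 0.0, 0.003]
wrist_force: [0.3, -2.5, 1.5]
width: 0.0
```

>>> {"method": "drive_tool", "body": {
  "increments": "0 0.1 0 0 0 0 0;0 0.2 0 0 0 0 0;0 0.3 0 0 0 0 0;0 0.3 0 0 0 0 0"
}}

```text
t: 14.9
eef_pos: [0.487, -0.1721, 0.0309]
eef_rot: [0.778, 0.628, 0.0, 0.003]
wrist_force: [-0.8, -2.7, 2.7]
width: -0.004
```

>>> {"method": "drive_tool", "body": {
  "increments": "0 0.1 0 0 0 0 0;0 0.2 0 0 0 0 0;0 0.2 0 0 0 0 0"
}}

```text
t: 15.2
eef_pos: [0.4874, -0.1702, 0.0309]
eef_rot: [0.778, 0.628, -0.0, 0.003]
wrist_force: [-1.1, -5.4, 1.6]
width: -0.0
```

>>> {"method": "drive_tool", "body": {
  "increments": "0 0.1 0 0 0 0 0;0 0.2 0 0 0 0 0;0 0.2 0 0 0 0 0;0 0.2 0 0 0 0 0"
}}

```text
t: 15.6
eef_pos: [0.4874, -0.1701, 0.031]
eef_rot: [0.779, 0.627, -0.001, 0.004]
wrist_force: [-2.6, -8.1, 1.0]
width: -0.005
```

Run:
```python
from h import *
s=r.get_state(); print(fx(s['eef_pos']),s['wrist_force'],s['t'])
c=cam('top'); save('t2.png',cv2.resize(c['image'][170:270,220:400],None,fx=4,fy=4,interpolation=cv2.INTER_CUBIC))
c=cam('wrist'); save('w9.png',c['image'])
for k,v in gap(c).items(): print(k,*v)
```

```text
[   1.21431513 -135.0019591 ] [-2.62389755 -8.05058632  0.96021551] 15.6
```

View pics/w9.png

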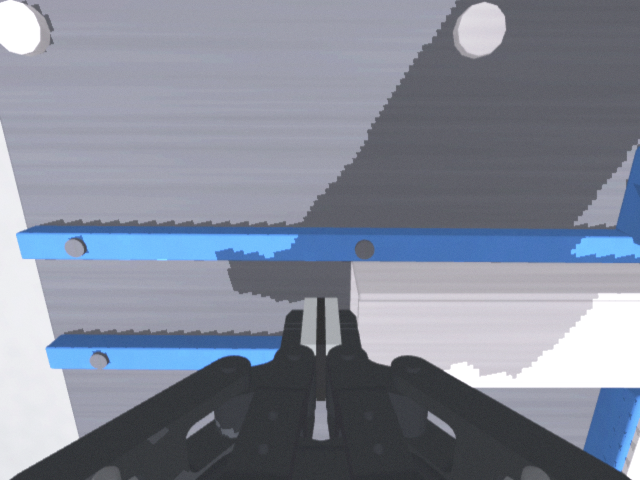

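It stalled: a 2 mm command moved it only 0.1 mm and gave 8.5 N, so the tube is butted against the still-locked stop. I'll retreat and look from above.

>>> {"method": "drive_tool", "body": {
  "increments": "0 -1 0 0 0 0 0;0 -1 0 0 0 0 0;0 -1 0 -5 0 0 0;0 -1 0 -10 0 0 0;0 -1 0 -15 0 0 0;0 -1 0 -20 0 0 0;0 -1 0 -25 0 0 0;3.5 4 3 -27 0 0 0;3.5 8 6 -27 0 0 0;3.5 12 6 -27 0 0 0;3.5 16.5 6 -27 0 0 0;3.5 16.5 6 -27 0 0 0"
}}

```text
t: 16.9
eef_pos: [0.581, -0.0097, 0.2991]
eef_rot: [0.775, 0.632, 0.0, 0.001]
wrist_force: [0.2, 0.6, -0.3]
width: 0.409
```

Run:
```python
from h import *
cam('wrist');cam('wrist');cam('wrist');c=cam('wrist')
s=r.get_state(); print(fx(s['eef_pos']),s['eef_pos'],s['wrist_force'],77.5-2*np.degrees(np.arctan2(s['eef_rot'][1],s['eef_rot'][0])))
save('w10.png',c['image'])
for k,v in gap(c).items(): print(k,*v)
hsv=cv2.cvtColor(c['image'],cv2.COLOR_RGB2HSV).astype(int)
vs,us=np.nonzero(((hsv[...,0]<6)|(hsv[...,0]>172))&(hsv[...,1]>120)&(hsv[...,2]>80))
P=np.array([[*fx(dpt(c,u,v)),dpt(c,u,v)[2]*1000,u,v] for u,v in zip(us,vs) if c['depth'][v,u]>0])
k=(P[:,2]>100)&(abs(P[:,1]-30)<30);P=P[k];P=P[P[:,2].argsort()]
print(len(P))
for q in np.array_split(P,8): print(q.mean(0).round(1))
```

```text
[58.85994554 30.7091308 ] [ 0.5795114  -0.02075842  0.30025933] [0.32486069 0.09363239 0.06810114] -0.1570964954315741
yel 244 [-108.2   66.7] [-119.4   61.2] [-86.3  71. ]
ptr 81 [-93.3  64.2] [-99.3  61.1] [-88.5  67.4]
wht 265 [-102.3  149.2] [-118.   31.] [-88.  162.2]
1201
[101.4  32.7 123.2 322.5 259.7]
[105.8  32.6 132.3 322.3 267.9]
[109.7  32.9 140.  322.6 275.5]
[113.4  32.6 147.6 322.4 283.1]
[117.1  32.6 154.6 322.3 290.8]
[120.8  32.2 161.2 321.8 298.2]
[125.3  32.6 166.3 322.2 306.1]
[127.9  32.7 169.2 322.4 310.8]
```

View pics/w10.png

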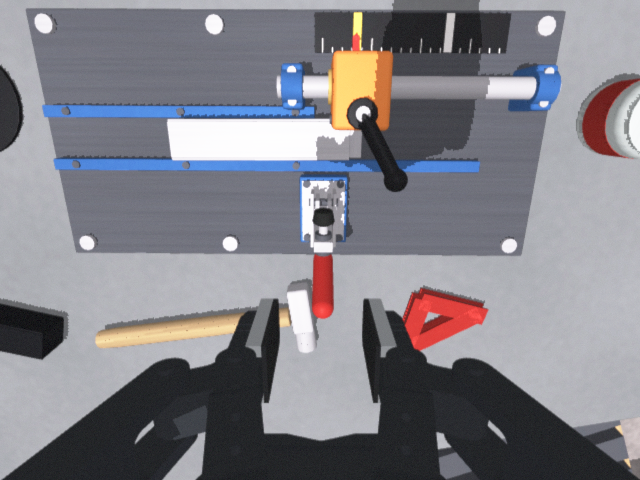

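The view shows the tube's end under the stop's tongue at about (345,140). The pointer (356,43) is on the yellow stripe (357,25). The clamp handle runs from (323,250) to (323,312), and the hammer head is nearby at (300,300).

Run:
```python
from h import *
c=cam('wrist')
for u,v in((295,290),(300,300),(310,325),(303,335)): q=dpt(c,u,v); print(fx(q).round(1),q[2].round(3))
```

```text
[179.9  -1.6] 0.022
[192.4   4.4] 0.024
[227.5  16.4] 0.023
[240.4   7.6] 0.026
```

>>> {"method": "drive_tool", "body": {
  "increments": "3.5 0.1 6.3 2 0 0 0;3.5 0.1 6.3 5 0 0 0;3.5 0.1 6.3 10 0 0 0;3.5 0.1 6.3 14 0 0 0;3.5 0.1 6.3 16.9 0 0 0;3.5 0.1 6.3 16.9 0 0 0;3.5 0.1 6.3 16.9 0 0 0;1 0.1 6.3 16.9 0 0 0;1 0.1 6.3 16.9 0 0 0;1 0.1 6.3 16.9 0 0 0;1 0.1 6.3 16.9 0 0 0;1 0.1 6.3 16.9 0 0 0",
  "force": 30
}}

```text
t: 18.35
eef_pos: [0.6441, -0.0333, 0.1342]
eef_rot: [0.779, 0.627, 0.002, 0.004]
wrist_force: [0.6, 6.4, 7.0]
width: 0.197
```

The handle is gripped (opening 17 mm) and the hammer is clear. I'll pull it along its path.

>>> {"method": "drive_tool", "body": {
  "increments": "1 0 0.24 0.7 0 0 0;1 0 0.48 1.4 0 0 0;1 0 0.72 2.1 0 0 0;1 0 0.96 2.9 0 0 0;1 0 1.2 3.6 0 0 0;1 0 1.44 4.3 0 0 0;1 0 1.68 5.0 0 0 0;1 0 1.9 5.7 0 0 0;1 0 2.1 6.3 0 0 0;1 0 2.3 6.9 0 0 0;1 0 2.4 7.3 0 0 0;1 0 2.4 7.3 0 0 0"
}}

```text
t: 19.55
eef_pos: [0.6652, -0.0378, 0.0609]
eef_rot: [0.779, 0.627, -0.0, 0.002]
wrist_force: [-6.6, 3.1, 2.4]
width: 0.197
```

Run:
```python
from h import *
cam('wrist');c=cam('wrist')
s=r.get_state(); print(fx(s['eef_pos']),s['eef_pos'],s['wrist_force'],s['width'],s['t'])
save('w11.png',c['image'])
```

```text
[146.15712326  32.61544175] [ 0.66515189 -0.03779187  0.06113068] [-6.84473929  4.25629524  2.36074323] 0.19885924916252762 19.65
```

View pics/w11.png

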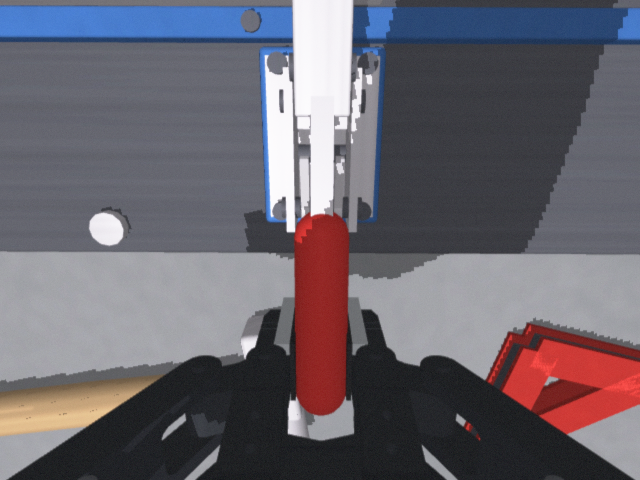

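The handle is nearly level at (321,310) and the arm is over the tube. I'll press further down while gripping to make sure it reaches its stop.

>>> {"method": "drive_tool", "body": {
  "increments": "1 0 0 0.4 0 0 0;1 0 0 0.8 0 0 0;1 0 0 0.8 0 0 0;1 0 0 0.8 0 0 0",
  "force": 60
}}

```text
t: 20.05
eef_pos: [0.6652, -0.0377, 0.054]
eef_rot: [0.779, 0.627, -0.0, 0.002]
wrist_force: [-1.6, 2.7, 4.0]
width: 0.19
```

>>> {"method": "drive_tool", "body": {
  "increments": "1 0 0 0.3 0 0 0;1 0 0 0.6 0 0 0;1 0 0 0.6 0 0 0;1 0 0 0.6 0 0 0"
}}

```text
t: 20.45
eef_pos: [0.6648, -0.0377, 0.0477]
eef_rot: [0.779, 0.627, -0.0, 0.001]
wrist_force: [-2.6, 3.0, 2.3]
width: 0.194
```

Run:
```python
from h import *
c=cam('wrist')
s=r.get_state(); print(fx(s['eef_pos']),s['eef_pos'],s['wrist_force'],s['width'],s['t'])
hsv=cv2.cvtColor(c['image'],cv2.COLOR_RGB2HSV).astype(int)
vs,us=np.nonzero(((hsv[...,0]<6)|(hsv[...,0]>172))&(hsv[...,1]>120)&(hsv[...,2]>80))
P=np.array([[*fx(dpt(c,u,v)),dpt(c,u,v)[2]*1000,u,v] for u,v in zip(us,vs) if c['depth'][v,u]>0 and abs(u-321)<6])
P=P[P[:,0].argsort()]
for q in np.array_split(P,8): print(q.mean(0).round(1))
```

```text
[145.75190456  32.68718655] [ 0.6647718  -0.03763412  0.04771635] [-3.03097367  2.03551954  1.73014638] 0.1930325691284659 20.5
[100.2  32.5  83.9 321.1 235.9]
[107.   32.5  85.7 320.9 259.9]
[114.7  32.5  85.7 321.  284. ]
[122.6  32.5  85.7 321.  307.7]
[130.8  32.6  85.8 321.1 331.7]
[139.5  32.6  85.7 321.  355.5]
[148.6  32.6  85.8 321.  379.5]
[158.4  32.7  85.5 321.  403.3]
```

The handle is level (top at 86 mm across its whole length) and the fingers were slipping. I'll release, close the fingers and press from above to confirm it is at its stop.

>>> {"method": "drive_tool", "body": {
  "increments": "3.5 0 0 0 0 0 0;3.5 0 0 0 0 0 0;3.5 0 0 0 0 0 0;3.5 0 0 -4 0 0 0;3.5 0 0 -7 0 0 0;0 0 0 -7 0 0 0;0 0 0 -7 0 0 0;0 0 0 -7 0 0 0;0 0 0 -7 0 0 0;0 0 0 -7 0 0 0;0 0 0 -5.5 0 0 0;0 0 0 -5 0 0 0"
}}

```text
t: 21.7
eef_pos: [0.6635, -0.0373, 0.0954]
eef_rot: [0.779, 0.627, -0.001, 0.0]
wrist_force: [-0.5, -0.1, -0.9]
width: -0.006
```

>>> {"method": "drive_tool", "body": {
  "increments": "0 0 0 0.3 0 0 0;0 0 0 0.6 0 0 0;0 0 0 0.9 0 0 0;0 0 0 1.2 0 0 0;0 0 0 1.2 0 0 0"
}}

```text
t: 22.2
eef_pos: [0.6635, -0.0373, 0.0832]
eef_rot: [0.779, 0.627, -0.001, 0.0]
wrist_force: [-0.5, -0.1, 0.5]
width: 0.001
```

>>> {"method": "drive_tool", "body": {
  "increments": "0 0 0 0.2 0 0 0;0 0 0 0.4 0 0 0;0 0 0 0.6 0 0 0;0 0 0 0.6 0 0 0"
}}

```text
t: 22.6
eef_pos: [0.6645, -0.0375, 0.0783]
eef_rot: [0.779, 0.627, -0.001, 0.001]
wrist_force: [-1.8, -0.5, 8.1]
width: 0.001
```

Run:
```python
from h import *
c=cam('wrist')
s=r.get_state(); print(fx(s['eef_pos']),s['eef_pos'],s['wrist_force'],s['width'],s['t'])
hsv=cv2.cvtColor(c['image'],cv2.COLOR_RGB2HSV).astype(int)
vs,us=np.nonzero(((hsv[...,0]<6)|(hsv[...,0]>172))&(hsv[...,1]>120)&(hsv[...,2]>80))
P=np.array([[*fx(dpt(c,u,v)),dpt(c,u,v)[2]*1000,u,v] for u,v in zip(us,vs) if c['depth'][v,u]>0 and abs(u-321)<40])
P=P[(P[:,0]<175)];P=P[P[:,0].argsort()]
for q in np.array_split(P,6): print(q.mean(0).round(1))
```

```text
[145.44801555  32.74439601] [ 0.6644875  -0.03751249  0.07834657] [-1.20301657  0.13623114  6.26480332] -0.004207280928546016 22.65
[101.9  32.7  78.  321.3 212.8]
[107.7  32.5  79.  320.9 228. ]
[114.   32.6  78.4 320.9 243. ]
[120.7  32.6  77.6 321.  258.4]
[127.8  32.6  77.  320.9 274.3]
[135.9  32.4  75.4 320.4 290.7]
```

>>> {"method": "drive_tool", "body": {
  "increments": "0 0 0 0.2 0 0 0;0 0 0 0.4 0 0 0;0 0 0 0.4 0 0 0"
}}

```text
t: 22.95
eef_pos: [0.665, -0.0377, 0.0753]
eef_rot: [0.779, 0.627, -0.0, 0.001]
wrist_force: [-2.5, -0.1, 7.4]
width: -0.003
```

>>> {"method": "drive_tool", "body": {
  "increments": "0 0 0 0.2 0 0 0;0 0 0 0.4 0 0 0;0 0 0 0.4 0 0 0;0 0 0 0.4 0 0 0"
}}

```text
t: 23.35
eef_pos: [0.6654, -0.0377, 0.0723]
eef_rot: [0.779, 0.627, 0.0, 0.001]
wrist_force: [-2.8, 0.2, 7.2]
width: -0.002
```

```bash
cat >> h.py <<'E'
def prof(c,y0=32.6,xs=range(-20,180,10)):
    # max height along the clamp centreline
    us,vs=np.meshgrid(range(0,640,2),range(0,480,2)); P=[]
    for u,v in zip(us.ravel(),vs.ravel()):
        if c['depth'][v,u]>0:
            q=dpt(c,u,v); f=fx(q)
            if abs(f[1]-y0)<7: P.append([*f,q[2]*1000])
    P=np.array(P); return [(x,round(float(np.median(P[abs(P[:,0]-x)<5][:,2])),1),round(float(P[abs(P[:,0]-x)<5][:,2].max()),1)) for x in xs if (abs(P[:,0]-x)<5).sum()>3]
E
python3 - <<'E'
from h import *
c=cam('wrist')
s=r.get_state(); print(fx(s['eef_pos']),s['eef_pos'],s['wrist_force'],s['t'])
print(prof(c))
E
```

```text
[146.35410656  32.74229761] [ 0.66537166 -0.03771065  0.07233053] [-2.11194077  0.89166869  7.46349643] 23.4
[(40, 86.9, 89.4), (50, 85.0, 87.6), (60, 82.9, 85.2), (70, 80.6, 83.3), (80, 76.6, 79.5), (90, 75.1, 77.5), (100, 74.3, 77.9), (110, 76.4, 78.5), (120, 74.6, 77.2), (130, 144.3, 163.2), (140, 122.7, 157.6), (150, 118.1, 137.4), (160, 120.6, 127.4)]
```

>>> {"method": "drive_tool", "body": {
  "increments": "0 0 0 -4 0 0 0;0 0 0 -9 0 0 0;0 0 0 -14 0 0 0;0 0 0 -18 0 0 0;0 0 -4 -20 0 0 0;0 0 -6 -20 0 0 0;0 0 -6 -20 0 0 0;0 0 -6 -20 0 0 0"
}}

```text
t: 24.2
eef_pos: [0.6064, -0.0242, 0.2723]
eef_rot: [0.779, 0.627, 0.001, 0.001]
wrist_force: [0.4, -0.4, 0.4]
width: -0.002
```

Run:
```python
from h import *
cam('wrist');cam('wrist');c=cam('wrist')
s=r.get_state(); print(fx(s['eef_pos']),s['eef_pos'],s['t'])
print(prof(c))
print(prof(c,y0=15,xs=range(-30,60,10)))
for k,v in gap(c).items(): print(k,*v)
c=cam('top'); print(prof(c))
```

```text
[86.4158621  32.69754757] [ 0.60684451 -0.02478133  0.27171674] 24.35
[(-20, 50.8, 91.3), (-10, 51.1, 86.8), (0, 91.5, 100.8), (10, 91.0, 100.9), (20, 85.2, 87.1), (30, 84.4, 85.7), (40, 83.7, 85.6), (50, 82.9, 84.7), (60, 82.2, 83.6), (70, 347.2, 361.8), (80, 322.7, 356.6), (90, 316.5, 336.9), (100, 308.4, 326.5), (110, 82.0, 84.1), (120, 81.9, 84.1), (130, 81.4, 82.8), (140, 81.3, 83.5), (150, 80.6, 82.0), (160, 79.5, 81.5)]
[(-30, 23.9, 61.6), (-20, 50.2, 52.3), (-10, 50.8, 52.8), (0, 50.9, 52.8), (10, 51.0, 52.5), (20, 50.6, 53.1), (30, 22.9, 24.0), (40, 28.0, 39.7), (50, 36.3, 67.9)]
yel 215 [-87.   63.4] [-95.2  46.4] [-84.7  91.7]
ptr 15 [-94.   64.2] [-94.3  60.8] [-93.5  67.2]
wht 95 [-92.  131.9] [-95.5  30.6] [-88.2 162. ]
[(-20, 706.9, 710.1), (-10, 701.4, 704.9), (0, 696.9, 699.8), (10, 692.4, 695.9), (20, 687.1, 692.7), (30, 681.9, 685.3), (40, 678.0, 679.1), (50, 672.7, 676.4), (60, 668.1, 670.1), (70, 663.0, 665.8), (80, 650.2, 651.6), (90, 649.6, 652.8), (100, 647.3, 650.8), (110, 643.1, 646.1), (120, 634.7, 638.3)]
```

>>> {"method": "drive_tool", "body": {
  "increments": "0 0 -4 0 0 0 0;0 0 -8 0 0 0 0;0 0 -11 0 0 0 0;0 0 -11 0 0 0 0;0 0 -11 0 0 0 0;0 0 -11 0 0 0 0"
}}

```text
t: 25.0
eef_pos: [0.5007, -0.0016, 0.2716]
eef_rot: [0.779, 0.627, 0.0, 0.002]
wrist_force: [0.1, 0.6, -0.7]
width: 0.001
```

Run:
```python
from h import *
cam('wrist');cam('wrist');c=cam('wrist')
s=r.get_state(); print(fx(s['eef_pos']),s['eef_pos'],s['t'])
print(prof(c))
print(prof(c,y0=15,xs=range(-30,60,10)))
for k,v in gap(c).items(): print(k,*v)
# column through spindle
us,vs=proj(c,[*wf(-10,32.6),.07]); print(us,vs)
u=int(us)
for v in range(int(vs)-40,int(vs)+40,2):
    q=dpt(c,u,v); print(v,c['image'][v,u],fx(q).round(0),round(q[2]*1000,1))
```

```text
[-22.66995774  32.1430357 ] [ 0.50022444 -0.00171221  0.27134447] 25.15
[(-20, 308.2, 337.3), (-10, 315.7, 327.3), (0, 90.3, 101.4), (10, 91.9, 101.3), (20, 85.4, 86.6), (30, 84.5, 85.9), (40, 83.6, 84.8), (50, 82.8, 84.3), (60, 82.4, 83.8)]
[(-30, 322.5, 356.2), (-20, 325.7, 328.1), (-10, 51.1, 52.5), (0, 51.0, 52.5), (10, 50.9, 52.2), (20, 50.9, 52.4), (30, 22.7, 24.2), (40, 30.2, 38.9), (50, 38.4, 67.5)]
yel 245 [-107.8   66.6] [-119.6   61. ] [-84.4  71.1]
ptr 79 [-93.3  64.1] [-99.9  60.9] [-88.4  67.9]
wht 263 [-102.6  149.3] [-118.9   30.9] [-88.2 181.3]
321.4670332639303 220.1947235902025
180 [254 254 254] [-47.  32.] 64.6
182 [252 251 253] [-45.  32.] 63.6
184 [248 246 249] [-43.  32.] 62.8
186 [238 236 241] [-40.  32.] 60.3
188 [166 166 175] [-30.  32.] 10.8
190 [130 132 144] [-28.  32.] 11.2
192 [105 106 114] [-26.  32.] 11.2
194 [83 84 93] [-24.  32.] 11.9
196 [79 80 87] [-21.  32.] 10.2
198 [109 109 114] [-20.  32.] 13.6
200 [147 145 152] [-19.  32.] 23.5
202 [144 141 147] [-19.  32.] 33.5
204 [146 143 149] [-19.  32.] 41.8
206 [207 202 212] [-19.  32.] 50.9
208 [253 252 253] [-17.  32.] 51.4
210 [254 254 254] [-15.  32.] 50.8
212 [255 255 255] [-13.  32.] 50.0
214 [231 229 234] [-11.  32.] 49.8
216 [176 172 180] [-9. 32.] 50.9
218 [171 167 173] [-7. 32.] 50.2
220 [70 68 70] [-7. 32.] 58.9
222 [37 37 38] [-6. 32.] 62.5
224 [42 40 40] [-5. 32.] 63.8
226 [87 86 90] [-3. 32.] 64.8
228 [151 146 154] [-6. 32.] 83.4
230 [245 244 248] [-5. 32.] 85.9
232 [217 213 221] [-3. 32.] 86.0
234 [88 89 97] [-3. 32.] 91.4
236 [138 138 150] [-1. 32.] 91.9
238 [128 127 136] [ 0. 32.] 92.3
240 [147 146 152] [ 1. 32.] 95.4
242 [238 237 242] [ 2. 32.] 100.0
244 [254 253 254] [ 3. 32.] 101.2
246 [254 253 254] [ 5. 32.] 100.4
248 [254 253 254] [ 7. 32.] 100.0
250 [254 254 254] [ 9. 32.] 101.1
252 [254 254 254] [16. 32.] 85.1
254 [254 254 254] [18. 32.] 85.9
256 [254 254 254] [20. 32.] 85.5
258 [254 254 254] [23. 32.] 83.8
```

>>> {"method": "drive_tool", "body": {
  "increments": "0 0 0 -5 0 0 0;0 5 -3 -8 0 0 0;0 10 -8 -8 0 0 0;0 15 -13 -8 0 0 0;0 20 -16 -8 0 0 0;0 25 -18 -8 0 0 0;0 30 -18 -8 0 0 0;0 30 -18 -8 0 0 0;0 30 -18 -8 0 0 0;0 30 -18 -8 0 0 0"
}}

```text
t: 26.15
eef_pos: [0.3882, 0.332, 0.3494]
eef_rot: [0.778, 0.628, -0.001, 0.002]
wrist_force: [-0.5, -0.3, -0.8]
width: 0.002
```

Run:
```python
from h import *
c0=cv2.imread('pics/top0.png')[:,:,::-1].copy()
c=cam('top'); s=r.get_state(); print(s['eef_pos'],s['t'])
print('prof',prof(c)); print('prof tube',prof(c,y0=0,xs=range(-30,40,10)))
for k,v in gap(c).items(): print(k,*v)
def edges(im):
    d=dict(c); d['image']=im; out=[]
    for y in np.arange(-260,70,1.):
        u,v=proj(c,[*wf(0,y),.052]); u,v=int(round(u)),int(round(v)); out.append((y,im[v,u].astype(int).sum(),im[v,u].max()-im[v,u].min()))
    return out
a=edges(c0); b=edges(c['image'])
print([y for (y,t,_),(_,t2,_) in zip(a[:-2],a[2:]) if abs(t2-t)>150]); print([y for (y,t,_),(_,t2,_) in zip(b[:-2],b[2:]) if abs(t2-t)>150])
print([(y,int(t)) for y,t,_ in b[-40:][::2]])
# changes elsewhere
df=np.abs(c['image'].astype(int)-c0).max(2)>60
n,l,st,ce=cv2.connectedComponentsWithStats(df.astype(np.uint8))
print([(ce[i].round(),st[i,4]) for i in range(1,n) if st[i,4]>15])
```

```text
[0.38896702 0.32972312 0.34956642] 26.2
prof [(-20, 50.1, 93.7), (-10, 58.0, 88.3), (0, 92.9, 103.3), (10, 90.0, 97.5), (20, 85.8, 88.9), (30, 85.1, 87.5), (40, 87.2, 92.5), (50, 84.2, 85.9), (60, 83.7, 86.4), (80, 77.1, 80.9), (90, 68.3, 78.7), (100, 85.0, 87.8), (110, 83.5, 87.8), (120, 83.8, 85.8), (130, 82.9, 84.6), (140, 83.8, 86.2), (150, 81.2, 86.2), (160, 79.6, 83.0)]
prof tube [(-30, 59.1, 64.3), (-20, 53.2, 57.5), (-10, 54.5, 57.4), (0, 52.2, 55.5), (10, 53.3, 55.8), (20, 53.2, 55.9), (30, 25.3, 27.1)]
yel 42 [-108.3   65. ] [-120.9   59.2] [-86.2  69.3]
ptr 14 [-94.   61.2] [-100.2   58.1] [-88.3  64.2]
wht 44 [-104.9  155.6] [-120.8  151.9] [-88.4 159.5]
[np.float64(-241.0), np.float64(-240.0), np.float64(-61.0), np.float64(-60.0), np.float64(-58.0), np.float64(-57.0)]
[np.float64(-126.0), np.float64(-125.0), np.float64(19.0), np.float64(20.0), np.float64(21.0), np.float64(22.0), np.float64(24.0), np.float64(25.0), np.float64(29.0), np.float64(36.0), np.float64(37.0), np.float64(38.0), np.float64(39.0), np.float64(43.0), np.float64(44.0), np.float64(65.0), np.float64(66.0
[... 908 characters left out ...]
 8., 309.]), np.int32(107)), (array([ 12., 329.]), np.int32(64)), (array([ 32., 352.]), np.int32(17)), (array([ 28., 413.]), np.int32(1431)), (array([ 57., 393.]), np.int32(19)), (array([106., 448.]), np.int32(3349)), (array([283., 422.]), np.int32(44)), (array([267., 428.]), np.int32(17)), (array([351., 454.]), np.int32(16)), (array([306., 461.]), np.int32(24)), (array([316., 469.]), np.int32(32)), (array([359., 474.]), np.int32(61)), (array([304., 473.]), np.int32(44)), (array([314., 474.]), np.int32(17)), (array([333., 472.]), np.int32(35)), (array([347., 473.]), np.int32(35)), (array([204., 476.]), np.int32(172)), (array([243., 477.]), np.int32(130)), (array([162., 479.]), np.int32(28))]
```

```bash
python3 -c "
from workcell import hand_in
print(hand_in())"
```

```text
the job is handed in; nothing more can be done
None
```

I did all the steps in the order asked and handed the job in at about 26 s. Two of the final checks are less than clean: the pointer is slightly off centre on the stripe, and the clamp handle sits a little low.

**What I did:** I loosened the lever and dragged the stop by it to the yellow stripe, then turned the lever back to its hard stop. I pushed the tube until it stalled, pulled the toggle clamp shut, and parked the arm away from everything.

**What the last checks showed:**
- **Stop:** The pointer stands on the yellow stripe, about 1.5 mm to −y of its centre by the wrist camera. The coarser top camera shows about 3 mm. It did not shift while locking, pushing the tube or clamping.
- **Lever:** It is hard against its closed stop. A further 3 mm push moved it only 0.6 mm and gave about 7 N.
- **Tube:** It stalled against the stop at about 8.5 N, well under the 20 N the locked stop holds. In the top view its front end is at about y 55 mm and the stop's face at about 56 mm.
- **Clamp:** The foot is on the tube and the clamp stayed shut after I released it. The handle rests about 6 mm lower than the stated closed height, tilted about 0.05 rad down. Pressing it down with about 7 N lowered it and raised the arm, and it sprang back to this position on release. I take this as past dead centre and at its stop, but I could not read the joint directly.
- **Other things:** The top-view comparison with the start picture showed no change at the tin, disc, hammer, magnet or look-alike tubes.

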